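# Fit the clip-on pan sensor and pair it at its base unit

### The arm

A 7-joint arm with a two-finger parallel gripper is mounted at the origin on a cart in front of the work surface, level with it; the furniture and walls round the work are solid. World frame = base frame: x ahead of the robot, y to its left, z up, the work surface at z = 0. Lengths are in m, angles in rad, forces in N, time in s.
With the tool pointing down it reaches from about 0.425 to 0.95 m from the base axis. Payload 4.7 kg.
Tool frame: the origin (TCP) lies on the centre line of the jaws, within the pads' length; the fingertips stand robot.nose_length ahead of it and the grasp point (between the pads) lies 8 mm behind it (robot.nose_length is the distance from the TCP to the fingertips, in m); z points along the fingers, y is the line along which they close (so a half turn about z gives the same grasp; the last joint's range is limited). The gripper opens to 85 mm and grips with 20 to 120 N. Pads are 22 mm wide; open, the fingers measure 114 mm over their backs; the gripper's body (76 mm by 85 mm) begins 54 mm behind the grasp point. The pads swing forward as they close: fully open they stand 13 mm farther back than shut.
Start: joints at [-1.309, 0.469, -0.049, 1.532, 0.024, 1.141, -0.082], TCP at [0.193, 0.647, 0.242] pointing down, gripper open.
Joint ranges: [-2.59, 2.59], [-0.33, 1.99], [-1.39, 1.29], [0.1, 2.45], [-1.04, 4.18], [0.21, 1.99], [-2.66, 2.66]. Speed limits (rad/s): [2.57, 2.57, 3.14, 3.14, 3.14, 3.14, 3.14].

### API

Orientations are given as [roll, pitch, yaw] about the fixed x, y, z axes, in that order (R = Rz(yaw) Ry(pitch) Rx(roll)).
In Python, from plant import robot gives the robot as it stands. Calls block until the motion is done:
- robot.goto(position, orientation): joint-space move of the TCP to a pose.
- robot.move_straight(position, vel=0.15, attitude=None, contact_N=None): straight line of the TCP; attitude=None keeps the orientation; vel is the mean speed in m/s. With contact_N (N) it stops when the force on the tool has changed by that much, and returns True; else False.
- robot.move_joints(angles): joint-space move.
- robot.grip(opening, strength=None): opening from 0.0 (shut) to 1.0 (fully open); strength is the grip in N (None keeps the last); returns when the fingers have stopped.
- robot.sleep(seconds).
- robot.inverse_kinematics(position, orientation): joint angles nearest the present ones, or None.
- robot.sense(): the state.
- robot.grab_frame(name): name is "side" or "top" or "wrist"; returns a dict with "image" (400x640x3 uint8, red, green, blue), "range_z" (400x640 float32, m along the optical axis (not along the pixel's ray), 0 where there is no reading), "fx", "fy", "cx", "cy" (pixels), "R" (3x3) and "t" (3): a world point X has camera coordinates R X + t. Camera axes: x right, y down, z forward; pixel columns grow to the right and rows downward; lengths in m; the calibration is good to about 2 mm. A picture is of the moment at which its call begins.
A pose or a line that the arm cannot do raises robot.IKError and nothing moves.
- robot.close_job(): hands the job in; it is judged then, once.
The state is a dict: "t": time; "joint_pos": joint angles; "joint_velocities": joint speeds; "effort": joint torques, N m; "tcp_pos": TCP position; "tcp_rot": TCP orientation; "wrist_force": force on the tool from outside, world axes, zero at the start; "torque": the same for the moment, N m; "opening": opening from 0.0 (shut) to 1.0 (fully open); "gripper_force": force on a finger pad.
Only numpy, scipy, OpenCV 4.12 (cv2) and the standard library are available. Lean on these libraries where they do the work, as an engineer would, in place of code of your own. Each camera call takes 0.05 s, during which the arm holds its last target. There are 200 camera calls.

### The job

Move the clip-on temperature sensor from its dock to the steel food pan: clip it upright over any one of the pan's walls, pushed well down so that the jaws straddle the wall below the rim, and let go of it. Then take the blue-handled stylus out of the dock, put it straight down through the orange-ringed hole of the base unit and push the recessed red pairing button fully down with it, without ramming it; finish while still gripping the stylus and holding the button down (at least two seconds). Do not shove the pan about, and leave the salt shaker, the lime and the tomato where they are.

Things in the scene. Friction and masses are not known exactly. Their poses are not given: they have to be found in the camera images.
- clip: Clip-on sensor, 50 g, parked upright on the dock. White flat housing x -12 to 0, 24 wide (y), z -25 to 60 mm; its part below z 2 is the fixed jaw, inner face at x = 0. Orange sprung lever on the +x side, pivot at x 9, z 6, up to z 52. White roof (underside z 2) stops the wall's edge between the jaws. Origin: on the fixed jaw's inner face, 2 mm below the roof; x from housing to lever, z up.
- clip_jaw (a joint): Hinge of the clip's lever and sprung jaw, rad: 0 closed over a 4 mm wall (as parked), -0.15 closed on nothing, +0.27 squeezed fully open (gap 11 mm, x 0 to 11 mm of the clip). Let go, it springs shut and pinches with about 8 N. The sprung jaw's roller touches the wall 22 mm below the roof; the jaws end 27 mm below it.
- clip_grip (a point): Where to grip the clip from above (its x 1, y 0, z 38 mm), closing across its x with about 20 N; 8 N on the lever's top opens it fully. Parked or clipped it is 38 mm wide here (lever's outer face slopes from x 15 at z 10 to x 26 at z 50); squeezed, 26 mm (lever parallel to the housing, outer face at x 14).
- clip_gap (a point): Point of the clip at x 2, y 0, z 2 mm: in the gap, on the roof's underside, in the middle of a clipped 4 mm wall.
- pan: Open rectangular steel food pan, loose, 0.9 kg, 130 (x) x 180 (y) x 80 mm high, upright straight walls 4 mm thick (mid planes at x = +-63 and y = +-88 mm), 80 mm rim height. Origin: centre of its underside. The clip may go on any wall, either way round.
- dock: Fixed grey dock, foot 60 (x) x 150 (y) x 12 mm. At y = +40 mm an upright aluminium plate 4 mm thick (x -2 to 2), 40 mm wide, top at z 62; the clip is parked on it, axes parallel to the dock's, lever on the +x side. At y = -40 mm a grey block 34 x 34 mm, top at z 68, with an upright 9 mm hole for the stylus. Origin: centre of its underside.
- stylus: Loose stylus, 30 g, 104 mm long, upright in the dock's hole: round steel shaft 6 mm in diameter from the tip (z 0) to z 54, then a round blue handle, 16 mm in diameter, to z 104, its shoulder resting on the block. Origin: at the tip; z points along it to the handle's end. Pull it straight up at least 56 mm to free it.
- stylus_tip (a point): The stylus's tip (same point as its origin).
- console: Fixed white base unit, 96 (x) x 136 (y) x 36 mm, dark display 62 mm long at its +y half (up to z 38). The 14 mm hole with an orange ring is at x 0, y -35 mm. Origin: centre of its underside.
- hole (a point): Centre of the hole's mouth in the base unit's top (z 36). The well goes straight down, 14 mm wide; the red button, 12 mm in diameter, lies with its top 16 mm below the mouth.
- button (a joint): Red button, m: 0 up, 0.005 fully down; sprung: 1.5 N starts it, 5 N puts it fully down.
- salt_shaker: Salt shaker, 44 mm wide, 90 mm tall, loose; origin at its underside. To be left alone.
- lime: Green lime, about 57 x 46 x 45 mm, loose; origin at its underside. To be left alone.
- tomato: Red tomato, about 74 mm wide, 69 mm tall, loose; origin at its underside. To be left alone.

How it is judged:
By the outcome, as a careful person would: the job done as asked, in the order asked, and still so for the second after the job is handed in, while the arm keeps its last pose, push and grip.
It also fails if it takes over 56 s, if anything falls off the work surface, if the arm or the gripper's body presses on something with over 40 N, if the wrist force passes 120 N, or if a joint passes its speed limit or range.

## Working session

There is one attempt and no reset: what is moved stays moved. The work goes in short steps, each a Python script; the robot and the scene stay as the last script left them, time stands still between calls to the robot, and variables do not carry over. Pictures are saved under pics/ and viewed, at most 10 in all, crops included, and the job is handed in when it is done.

```bash
mkdir -p pics; ls; python3 - <<'E'
from plant import robot
import cv2,numpy as np
for n in ("side","top"):
    f=robot.grab_frame(n); np.savez(f"{n}.npz",**f); cv2.imwrite(f"pics/{n}0.png",f["image"][:,:,::-1])
    print(n,f["fx"],f["cx"],f["cy"],(-f["R"].T@f["t"]).round(3),f["R"].round(3).tolist(),(f["range_z"]>0).mean())
s=robot.sense();print({k:np.round(v,3).tolist() for k,v in s.items()},robot.nose_length)
E
```

```text
pics
side 438.9233272975912 315.93221906877335 200.92177326129675 [ 0.201 -0.812  0.689] [[0.904, -0.428, -0.003], [-0.24, -0.501, -0.832], [0.354, 0.753, -0.555]] 0.996046875
top 438.5789676657454 314.9797160370226 197.37722866028642 [0.407 0.009 1.065] [[0.019, -1.0, -0.008], [-0.984, -0.018, -0.176], [0.176, 0.012, -0.984]] 0.99595703125
{'t': 0.1, 'joint_pos': [-1.309, 0.469, -0.049, 1.534, 0.024, 1.141, -0.082], 'joint_velocities': [0.002, -0.001, -0.0, -0.003, 0.001, 0.001, 0.0], 'effort': [0.001, -51.152, -0.047, -23.839, 0.011, 0.004, 0.0], 'tcp_pos': [0.193, 0.646, 0.241], 'tcp_rot': [-3.14, 0.0, 2.851], 'wrist_force': [0.036, -0.057, 0.143], 'torque': [-0.022, -0.023, -0.029], 'gripper_force': 0.0, 'opening': 1.004} 0.011
```

View pics/side0.png

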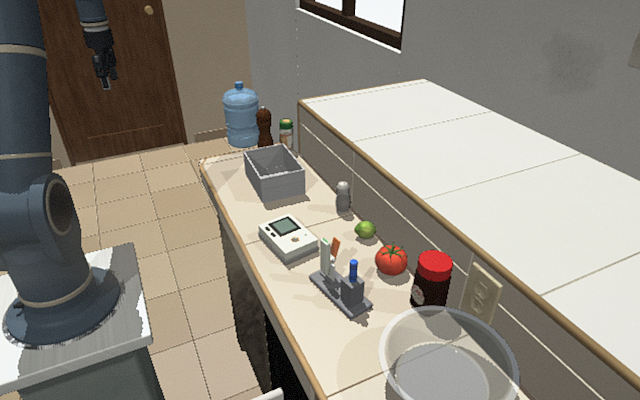

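View pics/top0.png

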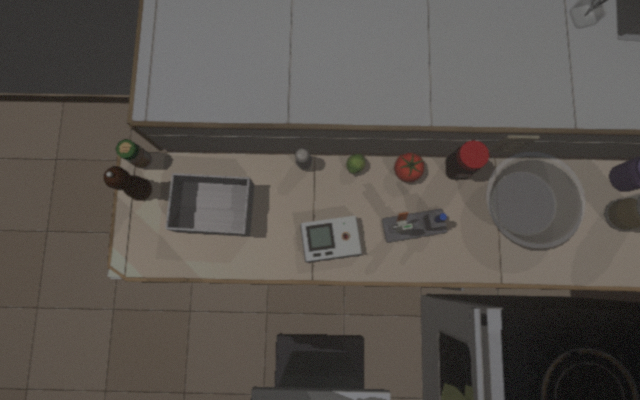

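The side view shows the pan (273,172), base unit (288,238), dock (340,290) with the clip (328,255) and blue stylus (353,270). In the top view they are at pan (210,205), console (331,238), clip (402,220) and stylus (440,217). Next I turn these into coarse positions.

```bash
cat > h.py <<'E'
import cv2,numpy as np
def cloud(f):
    v,u=np.mgrid[0:400,0:640]; z=f["range_z"]
    P=np.stack([(u-f["cx"])*z/f["fx"],(v-f["cy"])*z/f["fy"],z],-1)
    W=(P-f["t"])@f["R"]; W[z<=0]=np.nan
    return W
def ray(f,u,v):
    d=f["R"].T@np.array([(u-f["cx"])/f["fx"],(v-f["cy"])/f["fy"],1.]); return -f["R"].T@f["t"],d/np.linalg.norm(d)
def onplane(f,u,v,z):
    c,d=ray(f,u,v); return c+d*(z-c[2])/d[2]
def tri(r1,r2):
    (a,d),(b,e)=r1,r2
    s,_,_,_=np.linalg.lstsq(np.stack([d,-e],1),b-a,rcond=None)
    p,q=a+s[0]*d,b+s[1]*e
    return (p+q)/2,np.linalg.norm(p-q)
def project(f,X):
    c=f["R"]@np.asarray(X)+f["t"]; return f["fx"]*c[0]/c[2]+f["cx"],f["fy"]*c[1]/c[2]+f["cy"]
def load(n): return dict(np.load(n+".npz"))
def rect(W,m):
    p=W[m][:,:2].astype(np.float32)*1000; return cv2.minAreaRect(p),len(p)
E
python3 - <<'E'
from h import *
for n in ("top","side"):
    f=load(n);W=cloud(f);x,y,z=W[...,0],W[...,1],W[...,2]
    hsv=cv2.cvtColor(f["image"],cv2.COLOR_RGB2HSV)
    cnt=(x>.35)&(x<.62)&(abs(y)<.45)
    print(n,"table z",np.nanmedian(z[cnt&(abs(z)<.02)]))
    v,u=np.mgrid[0:400,0:640]
    B={"top":{"pan":(165,170,255,240),"console":(298,212,364,264),"dock":(380,205,450,245)},
       "side":{"pan":(240,140,308,205),"console":(255,210,322,266),"dock":(305,232,375,325)}}[n]
    for k,(a,b,c,d) in B.items():
        m=(u>=a)&(u<c)&(v>=b)&(v<d)
        for lo,hi in {"pan":[(.07,.09),(.01,.09)],"console":[(.03,.042)],"dock":[(.006,.017),(.062,.073),(.075,.14)]}[k]:
            mm=m&(z>lo)&(z<hi)
            if mm.sum()>5: print(k,lo,rect(W,mm),W[mm].mean(0).round(3),"zmed",np.median(z[mm]).round(4),"zmax",z[mm].max().round(3))
    for k,(h0,h1) in {"blue":(105,130),"orange":(3,14)}.items():
        a,b,c,d=B["dock"];m=(u>=a)&(u<c)&(v>=b)&(v<d)&(hsv[...,0]>=h0)&(hsv[...,0]<=h1)&(hsv[...,1]>140)&(hsv[...,2]>60)&(z>.02)
        print(k,m.sum(),W[m].mean(0).round(4),np.ptp(W[m],0).round(3),"px",u[m].mean(),v[m].mean())
    a,b,c,d=B["console"];m=(u>=a)&(u<c)&(v>=b)&(v<d)&((hsv[...,0]<14))&(hsv[...,1]>120)
    print("ring",m.sum(),W[m].mean(0).round(4),"px",u[m].mean(),v[m].mean())
f=load("top");W=cloud(f)
for v in range(60,290,12): print(v,W[v,270].round(3),W[v,410].round(3))
print(f["range_z"].shape, [W[225,200].round(3)])
E
```

```text
top table z 0.0008994098763057338
pan 0.07 (((566.4887084960938, 267.142333984375), (182.390380859375, 130.83609008789062), 87.81463623046875), 689) [0.569 0.271 0.079] zmed 0.0797 zmax 0.084
pan 0.01 (((566.4867553710938, 267.12506103515625), (182.411865234375, 130.8366241455078), 87.78883361816406), 1855) [0.574 0.277 0.055] zmed 0.0587 zmax 0.084
console 0.03 (((495.0625915527344, -16.305816650390625), (89.91340637207031, 129.97547912597656), 9.09238338470459), 2072) [ 0.495 -0.016  0.037] zmed 0.0371 zmax 0.042
dock 0.006 (((537.8627319335938, -216.33563232421875), (72.1709213256836, 149.4627685546875), 10.592641830444336), 950) [ 0.527 -0.209  0.012] zmed 0.0124 zmax 0.017
dock 0.062 (((532.4090576171875, -216.85626220703125), (34.392765045166016, 117.53833770751953), 9.810819625854492), 216) [ 0.535 -0.234  0.068] zmed 0.0687 zmax 0.073
dock 0.075 (((536.5238647460938, -213.25689697265625), (37.72136688232422, 100.3486328125), 11.348353385925293), 245) [ 0.531 -0.201  0.105] zmed 0.1099 zmax 0.124
blue 1 [ 0.5376 -0.2558  0.1205] [0. 0. 0.] px 442.0 217.0<stdin>:17: RuntimeWarning: Mean of empty slice.
  ret = um.true_divide(
Traceback (most recent call last):
ValueError: zero-size array to reduction operation maximum which has no identity
```

```bash
python3 - <<'E'
from h import *
from plant import robot
f=load("top");W=cloud(f)
z=W[...,2]; 
print("ledge",W[60,270].round(3),W[110,270].round(3),W[110,410].round(3),"bottles zmax",np.nanmax(z[130:200,100:155]).round(3),"wall",[W[v,330].round(3).tolist() for v in (120,128,135,145,155)])
pi=np.pi
def shot(n,p,yaw):
    robot.goto(p,[pi,0,yaw]); f=robot.grab_frame("wrist"); np.savez(n+".npz",**f); cv2.imwrite(f"pics/{n}.png",f["image"][:,:,::-1]); s=robot.sense()
    print(n,s["t"],np.round(s["joint_pos"],2),f["fx"],(-f["R"].T@f["t"]-s["tcp_pos"]).round(3),f["R"][2].round(2))
for p,y in [((.503,.267,.15),88),((.503,.267,.15),-92),((.53,-.175,.1),100),((.53,-.175,.1),-80),((.5,-.05,.12),99),((.5,-.05,.12),-81)]:
    print(p,y,robot.inverse_kinematics(p,[pi,0,np.radians(y)]))
E
```

```text
ledge [0.862 0.122 0.188] [0.75  0.118 0.187] [ 0.754 -0.177  0.188] bottles zmax 0.173 wall [[0.731, -0.009, 0.184], [0.713, -0.009, 0.185], [0.713, -0.011, 0.137], [0.713, -0.012, 0.061], [0.706, -0.014, 0.001]]
(0.503, 0.267, 0.15) 88 [-0.85702371  0.41162319  0.38161012  1.90162709 -0.19709955  0.86468714
 -0.41066155]
(0.503, 0.267, 0.15) -92 [-0.36224126  0.4108149  -0.25642463  1.87214594  0.13234874  0.87499021
  2.42341102]
(0.53, -0.175, 0.1) 100 [-0.4894453   0.68181846  1.04623553  1.98738813 -0.75274891  0.92377575
  1.12947356]
(0.53, -0.175, 0.1) -80 [-0.52032704  0.72230357  1.10970757  1.9886656  -0.80759254  0.96025391
 -1.96152774]
(0.5, -0.05, 0.12) 99 [-0.5390843   0.40800397  0.69994145  2.08911044 -0.37622734  0.76933125
  0.55261069]
(0.5, -0.05, 0.12) -81 [-0.80537066  0.57918751  1.11639309  2.10017755 -0.68578004  0.88924714
 -2.2714557 ]
```

```bash
python3 - <<'E'
from h import *
from plant import robot
pi=np.pi
def shot(n,p,yaw):
    robot.goto(p,[pi,0,np.radians(yaw)]); robot.sleep(.1); f=robot.grab_frame("wrist"); np.savez(n+".npz",**f); cv2.imwrite(f"pics/{n}.png",f["image"][:,:,::-1]); s=robot.sense()
    print(n,s["t"],np.round(s["joint_pos"],2),f["fx"],(-f["R"].T@f["t"]-s["tcp_pos"]).round(3),f["R"][2].round(2),flush=True)
robot.move_straight([.22,.6,.32],vel=.3)
shot("wpan",(.503,.267,.30),88)
shot("wcon",(.47,-.05,.25),99)
shot("wdock",(.49,-.19,.30),100)
W=[load(n)["image"] for n in ("wpan","wcon","wdock")]
cv2.imwrite("pics/m1.png",np.vstack([np.hstack([W[0],W[1]]),np.hstack([W[2],W[2]*0])])[::1,::1,::-1][:, :][:800])
cv2.imwrite("pics/m1.png",cv2.resize(cv2.imread("pics/m1.png"),(800,500),interpolation=cv2.INTER_AREA))
E
```

```text
wpan 2.325 [-0.88  0.25  0.39  1.73 -0.1   1.17 -0.49] 284.297026019537 [0.002 0.081 0.131] [-0.01 -0.31 -0.95]
wcon 3.7 [-0.51  0.13  0.58  2.01 -0.08  1.02  0.27] 284.297026019537 [-0.013  0.079  0.131] [ 0.05 -0.31 -0.95]
wdock 4.5 [-0.3   0.19  0.69  1.84 -0.13  1.16  0.61] 284.297026019537 [-0.014  0.079  0.131] [ 0.05 -0.31 -0.95]
```

View pics/m1.png

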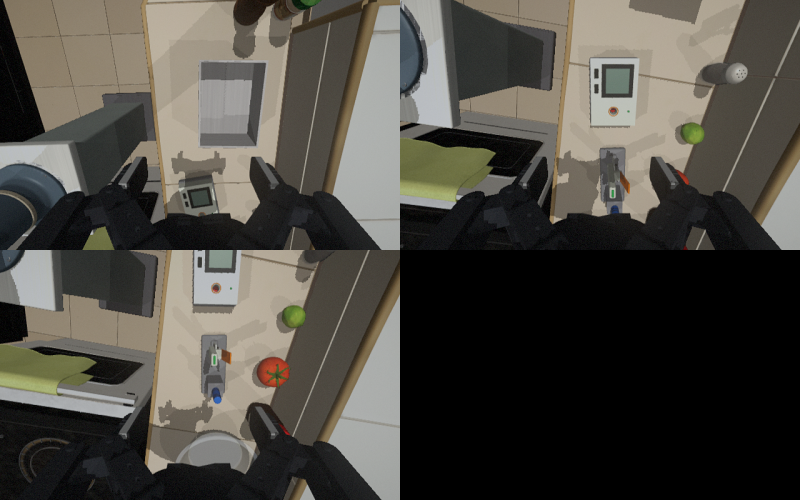

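The montage shows the pan at tile (200-266, 62-147), the console ring at (213,111) in the console view, and the clip (214,108) and stylus (216,146) in the dock view. Full-resolution pixels are 1.6 times these. Next I do a precise measurement from these frames.

```bash
python3 - <<'E'
from h import *
v,u=np.mgrid[0:400,0:640]
def box(a,b,c,d): return (u>=a)&(u<c)&(v>=b)&(v<d)
def R(n,k,W,m):
    if m.sum()>5:
        (c,s,a),N=rect(W,m); print(n,k,N,"c",np.round(c,1),"s",np.round(s,1),"a",round(a,1),"zmed",np.median(W[m][:,2]).round(4),"mean",W[m].mean(0).round(4))
F={n:load(n) for n in ("wpan","wcon","wdock","top","side")}
f=F["wpan"];W=cloud(f);b=box(300,80,450,250);z=W[...,2]
R("wpan","rim",W,b&(z>.074)&(z<.088))
f=F["wcon"];W=cloud(f);z=W[...,2];R("wcon","top",W,box(290,80,400,210)&(z>.032)&(z<.041))
D={"wdock":box(310,120,380,240),"wcon":box(310,230,370,350),"top":box(380,205,450,245),"side":box(305,232,375,325)}
C={"wdock":box(300,0,390,95),"wcon":box(290,80,400,210),"top":box(298,212,364,264),"side":box(255,210,322,266)}
rays={}
for n in D:
    f=F[n];W=cloud(f);z=W[...,2];h=cv2.cvtColor(f["image"],cv2.COLOR_RGB2HSV);H,S,V=[h[...,i] for i in range(3)]
    for lo,hi in ((.006,.017),(.064,.072),(.1,.13)): R(n,f"dock {lo}",W,D[n]&(z>lo)&(z<hi))
    m=D[n]&(H>105)&(H<128)&(S>130); 
    mt=m&(z>.112)
    print(n,"blue",m.sum(),"top",mt.sum(),W[mt].mean(0).round(4) if mt.any() else "", W[m][:,2].max().round(4) if m.any() else "")
    if mt.any(): rays[n,"sty"]=ray(f,u[mt].mean(),v[mt].mean())
    R(n,"lever",W,D[n]&(H<15)&(S>140)&(z>.06)&(z<.13))
    R(n,"white",W,D[n]&(S<60)&(V>150)&(z>.09)&(z<.13))
    m=C[n]&(H<18)&(S>110)&(z<.045)
    if m.any():
        (cx,cy),_,_=cv2.minAreaRect(np.stack([u[m],v[m]],1).astype(np.float32))
        rays[n,"ring"]=ray(f,cx,cy); print(n,"ring",m.sum(),(cx,cy),onplane(f,cx,cy,.036).round(4))
import itertools
for k in ("sty","ring"):
    ks=[q for q in rays if q[1]==k]
    for a,b in itertools.combinations(ks,2): print(a[0],b[0],k,tri(rays[a],rays[b]))
E
```

```text
wpan rim 1964 c [566.7 267. ] s [180.2 130.7] a 88.0 zmed 0.0791 mean [0.5698 0.2733 0.0788]
wcon top 7897 c [495.6 -16.8] s [ 90.3 129.9] a 9.1 zmed 0.0357 mean [ 0.4947 -0.0124  0.0358]
wdock dock 0.006 2229 c [ 532.3 -217.1] s [ 59.8 147.7] a 10.5 zmed 0.011 mean [ 0.5259 -0.205   0.0109]
wdock dock 0.064 562 c [ 532.1 -219.2] s [ 33.8 110.4] a 11.3 zmed 0.0674 mean [ 0.5356 -0.2321  0.0678]
wdock dock 0.1 474 c [ 536.1 -210.2] s [38.  93.2] a 11.0 zmed 0.1165 mean [ 0.5282 -0.1965  0.1135]
wdock blue 92 top 58 [ 0.5388 -0.2536  0.1168] 0.1185
wdock lever 219 c [ 541.9 -174. ] s [12.5 21.5] a 12.3 zmed 0.0948 mean [ 0.5418 -0.1742  0.0937]
wdock white 137 c [ 529.  -176.3] s [35.3 22. ] a 10.8 zmed 0.1186 mean [ 0.5172 -0.1779  0.1184]
wdock ring 98 (345.5, 60.5) [ 0.501  -0.0513  0.036 ]
wcon dock 0.006 1870 c [ 532.1 -216.5] s [ 60.  148.3] a 10.6 zmed 0.0111 mean [ 0.5251 -0.1977  0.011 ]
wcon dock 0.064 607 c [ 533.  -218.9] s [ 33.4 112.2] a 10.4 zmed 0.0675 mean [ 0.535  -0.2261  0.0679]
wcon dock 0.1 393 c [ 529.6 -176.1] s [38.2 25.1] a 10.2 zmed 0.1141 mean [ 0.5232 -0.17
[... 1825 characters left out ...]
932260162))
top side sty (array([ 0.54071059, -0.25906968,  0.11407586]), np.float64(0.0011233391869318553))
wdock wcon ring (array([ 0.50094747, -0.05133714,  0.03624552]), np.float64(0.00015742916475173236))
wdock top ring (array([ 0.49934348, -0.05280439,  0.04528846]), np.float64(0.0022426580043742607))
wdock side ring (array([ 0.50263517, -0.05133261,  0.03260292]), np.float64(0.002968541691831809))
wcon top ring (array([ 0.50098975, -0.05386682,  0.02648837]), np.float64(0.002212707263365707))
wcon side ring (array([ 0.502482  , -0.05243283,  0.03312164]), np.float64(0.0025017504454393114))
top side ring (array([ 0.50102864, -0.05414945,  0.03486213]), np.float64(0.003902029393257587))
```

```bash
python3 - <<'E'
from h import *
a=load("wdock")["image"][110:250,290:400]; b=load("side")["image"][225:330,295:385]
c=load("wcon")["image"][90:210,290:400]
r=lambda i,s:cv2.resize(i,None,fx=s,fy=s,interpolation=cv2.INTER_NEAREST)
o=np.zeros((420,800,3),np.uint8)
for i,x,s in ((a,0,3),(b,335,2.6),(c,572,2)):
    i=r(i,s);i=i[:420,:800-x];o[:i.shape[0],x:x+i.shape[1]]=i
cv2.imwrite("pics/crop1.png",o[:,:,::-1])
E
```

```text
(no output)
```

View pics/crop1.png

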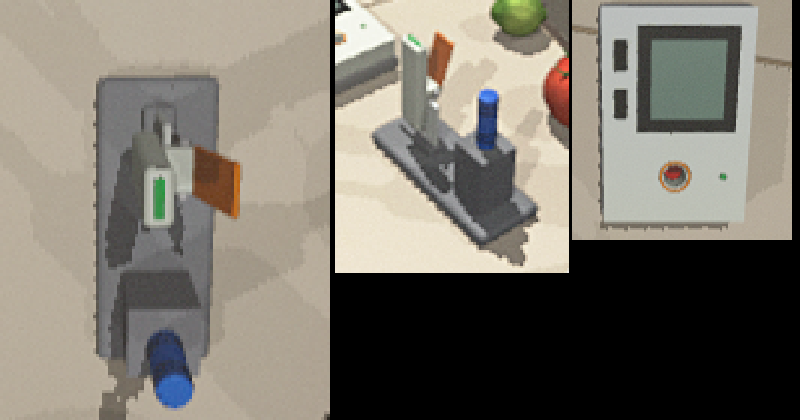

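Dock is at (532, -217), yaw 10.5°, and the clip's grip point is at (523.8, -177.3). The ring is at (500.9, -51.4), and the pan's centre is at (566.7, 267), yaw -2°. The crop confirms the lever on +x and the stylus upright. Next I grasp the clip.

```bash
python3 - <<'E'
from h import *
from plant import robot
pi=np.pi; o=[pi,0,np.radians(100.5)]
def st(k):
    s=robot.sense(); print(k,round(s["t"],2),s["tcp_pos"].round(4) if hasattr(s["tcp_pos"],'round') else np.round(s["tcp_pos"],4),np.round(s["wrist_force"],1),"open",round(float(s["opening"]),3),"F",np.round(s["gripper_force"],1),flush=True)
g=[.5238,-.1773]
robot.goto(g+[.17],o); robot.grip(.75)
print(robot.move_straight(g+[.091],vel=.1,contact_N=8)); st("down")
robot.grip(0,20); st("gripped")
f=robot.grab_frame("wrist"); np.savez("wg.npz",**f); a=f["image"]
f2=robot.grab_frame("side")["image"][190:330,270:410]
print(robot.move_straight(g+[.19],vel=.12)); st("up")
robot.sleep(.1)
f=robot.grab_frame("wrist"); np.savez("wh.npz",**f); b=f["image"]
s2=robot.grab_frame("side"); np.savez("sh.npz",**s2); c=s2["image"][170:310,270:410]
r=lambda i,s:cv2.resize(i,None,fx=s,fy=s,interpolation=cv2.INTER_NEAREST)
top=np.hstack([r(f2,2),r(c,2)]); bot=np.hstack([a[180:400,200:480],b[180:400,200:480]])
cv2.imwrite("pics/g.png",np.vstack([top,bot])[:,:,::-1])
E
```

```text
False
down 6.39 [ 0.5242 -0.1776  0.0915] [0.1 0.4 1. ] open 0.751 F 0.0
gripped 6.82 [ 0.5242 -0.1778  0.0926] [-1.9  0.   9.7] open 0.297 F 20.9
False
up 7.89 [ 0.5233 -0.177   0.1893] [ 0.1 -0.3 -0.1] open 0.299 F 19.7
```

View pics/g.png

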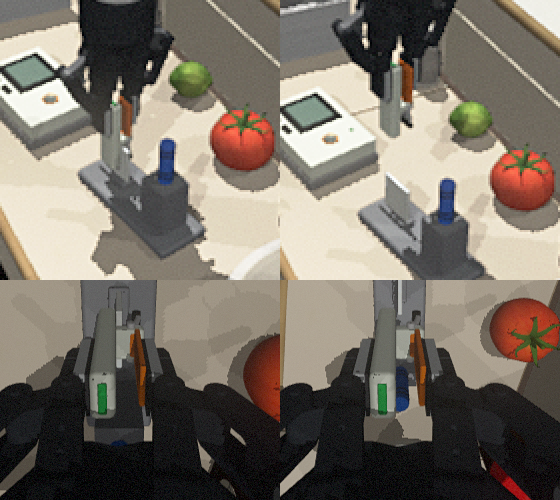

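The side view shows the clip lifted clear off the plate, upright. The wrist view shows housing and lever squeezed parallel. Next it goes to the near (-x) pan wall, with a check at hover.

```bash
python3 - <<'E'
from h import *
from plant import robot
pi=np.pi; o=[pi,0,np.radians(88)]
robot.goto([.5002,.2693,.23],o)
f=robot.grab_frame("wrist"); np.savez("wp1.npz",**f)
robot.move_straight([.5002,.2693,.150],vel=.12); robot.sleep(.2)
f=robot.grab_frame("wrist"); np.savez("wp2.npz",**f); s=robot.sense()
print(s["t"],np.round(s["tcp_pos"],4),np.round(s["tcp_rot"],3),s["opening"])
side=robot.grab_frame("side")["image"]
for n in ("wp1","wp2"):
    g=load(n);W=cloud(g);z=W[...,2]
    m=(z>.074)&(z<.086)&(W[...,0]>.48)&(W[...,0]<.53)&(W[...,1]>.17)&(W[...,1]<.35)
    m&=(W[...,1]>.2)&(W[...,1]<.34)
    p=W[m]; k=np.polyfit(p[:,1]-.2693,p[:,0],1); print(n,len(p),"near wall x at clip y",k[1].round(4),"slope",k[0].round(4),"spread",np.percentile(p[:,0]-np.polyval(k,p[:,1]-.2693),[2,98]).round(4),"z",np.median(p[:,2]).round(4))
a=f["image"][60:400,180:500]; b=cv2.resize(side[110:220,220:330],None,fx=3,fy=3,interpolation=cv2.INTER_NEAREST)
b=b[:340]; o=np.zeros((340,660,3),np.uint8); o[:,:320]=a; o[:b.shape[0],325:325+b.shape[1]]=b
cv2.imwrite("pics/hover.png",o[:,:,::-1])
E
```

```text
10.8583 [0.5005 0.2695 0.1507] [ 3.141e+00 -1.000e-03  1.536e+00] 0.3001258050485158
wp1 470 near wall x at clip y 0.5038 slope 0.038 spread [-0.0017  0.0021] z 0.0793
wp2 838 near wall x at clip y 0.5037 slope 0.0388 spread [-0.0022  0.0022] z 0.0793
```

View pics/hover.png

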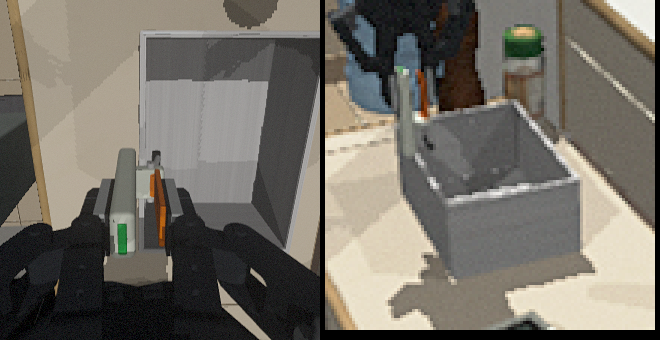

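```bash
python3 - <<'E'
from h import *
for n in ("wp1","wp2"):
    g=load(n);W=cloud(g);z=W[...,2]; h=cv2.cvtColor(g["image"],cv2.COLOR_RGB2HSV); zt=.1784 if n=="wp2" else .2584
    v,u=np.mgrid[0:400,0:640]
    m=(abs(z-zt)<.006)&(W[...,0]>.48)&(W[...,0]<.515)&(W[...,1]>.25)&(W[...,1]<.29)&(h[...,2]>110)
    p=W[m]; print(n,m.sum(),np.percentile(p[:,0],[1,50,99]).round(4),np.percentile(p[:,1],[1,99]).round(4),np.percentile(p[:,2],[5,50,95]).round(4))
    m=(h[...,0]<15)&(h[...,1]>140)&(z>.14)&(W[...,0]<.54)
    print("lever x",np.percentile(W[m][:,0],[1,50,99]).round(4))
E
```

```text
wp1 999 [0.4854 0.4945 0.4994] [0.257  0.2802] [0.2541 0.2564 0.258 ]
lever x [0.4534 0.5111 0.5137]
wp2 1020 [0.4854 0.4941 0.4992] [0.2588 0.2818] [0.1747 0.1772 0.1789]
lever x [0.4516 0.5111 0.5151]
```

```bash
python3 - <<'E'
from h import *
from plant import robot
def st(k):
    s=robot.sense(); print(k,round(s["t"],2),np.round(s["tcp_pos"],4),np.round(s["wrist_force"],1),"open",round(float(s["opening"]),3),"F",np.round(s["gripper_force"],1),flush=True)
p=[.4996,.2693]
print(robot.move_straight(p+[.118],vel=.06,contact_N=6)); st("a")
print(robot.move_straight(p+[.106],vel=.03,contact_N=6)); st("b")
f=robot.grab_frame("wrist"); np.savez("wp3.npz",**f); s=robot.grab_frame("side")["image"]
b=cv2.resize(s[110:220,220:330],None,fx=3,fy=3,interpolation=cv2.INTER_NEAREST)
o=np.zeros((340,660,3),np.uint8); o[:,:320]=f["image"][60:400,180:500]; o[:330,325:655]=b
cv2.imwrite("pics/seated.png",o[:,:,::-1])
W=cloud(f);z=W[...,2]
m=(z>.074)&(z<.086)&(W[...,0]>.48)&(W[...,0]<.53)&(W[...,1]>.285)&(W[...,1]<.34)
q=W[m]; k=np.polyfit(q[:,1]-.2693,q[:,0],1); print(k)
E
```

```text
False
a 11.59 [0.4998 0.2692 0.1179] [-0.3  0.   0.4] open 0.297 F 19.7
True
b 11.93 [0.5    0.2697 0.1103] [-1.1 -0.6  5. ] open 0.298 F 21.0
[0.03492375 0.50390154]
```

```bash
python3 - <<'E'
from h import *
from plant import robot
def st(k):
    s=robot.sense(); print(k,round(s["t"],2),np.round(s["tcp_pos"],4),np.round(s["wrist_force"],1),"open",round(float(s["opening"]),3),"F",np.round(s["gripper_force"],1),flush=True)
robot.grip(.75); st("rel")
robot.move_straight([.4998,.2696,.21],vel=.15)
robot.goto([.5,.2,.25],[np.pi,0,np.radians(88)])
f=robot.grab_frame("wrist"); np.savez("wp4.npz",**f); s=robot.grab_frame("side"); np.savez("sp4.npz",**s); st("x")
b=cv2.resize(s["image"][110:220,220:330],None,fx=3,fy=3,interpolation=cv2.INTER_NEAREST)
o=np.zeros((340,660,3),np.uint8); o[:,:320]=f["image"][60:400,180:500]; o[:330,325:655]=b
cv2.imwrite("pics/rel.png",o[:,:,::-1])
W=cloud(f);z=W[...,2]; v,u=np.mgrid[0:400,0:640]
m=(z>.074)&(z<.086)&(W[...,0]>.45)&(W[...,0]<.68)&(W[...,1]>.15)
print("pan",rect(W,m))
m=(z>.1)&(z<.16)&(W[...,0]>.47)&(W[...,0]<.54)&(W[...,1]>.24)&(W[...,1]<.3)
print("clip",rect(W,m),np.percentile(z[m],98))
E
```

```text
rel 12.49 [0.4992 0.2693 0.1095] [ 0.1 -0.7 -0.1] open 0.75 F 0.0
x 13.82 [0.4992 0.2007 0.249 ] [-0.2 -0.3 -0.7] open 0.754 F 0.0
pan (((566.0149536132812, 266.61431884765625), (180.77186584472656, 132.38278198242188), 87.96660614013672), 3234)
clip (((508.52423095703125, 268.6131591796875), (23.295413970947266, 38.19373321533203), 87.81539916992188), 764) 0.13945544653674938
```

View pics/rel.png

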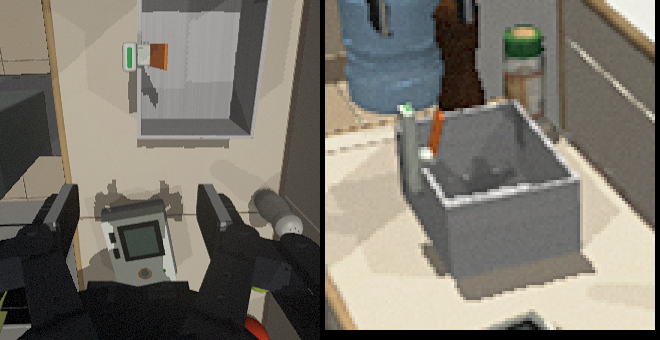

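The side view shows the clip seated over the near wall with its lever inside. The pan has stayed put. On to the stylus, with a look on the way.

```bash
cat > sty.py <<'E'
from h import *
def blue(f):
    W=cloud(f);h=cv2.cvtColor(f["image"],cv2.COLOR_RGB2HSV)
    return W,(h[...,0]>105)&(h[...,0]<128)&(h[...,1]>120)&(h[...,2]>40)
E
python3 - <<'E'
from sty import *
from plant import robot
o=[np.pi,0,np.radians(100.5)]
def st(k):
    s=robot.sense(); print(k,round(s["t"],2),np.round(s["tcp_pos"],4),np.round(s["wrist_force"],1),"open",round(float(s["opening"]),3),"F",np.round(s["gripper_force"],1),flush=True)
robot.goto([.53,-.24,.24],o); robot.sleep(.1)
f=robot.grab_frame("wrist"); np.savez("ws1.npz",**f); W,m=blue(f)
m&=(abs(W[...,0]-.54)<.03)&(abs(W[...,1]+.256)<.03); p=W[m]; t=p[p[:,2]>.1135]
c,r=cv2.minEnclosingCircle(t[:,:2].astype(np.float32)*1000); print(len(p),len(t),"top circle",c,r,"z",np.percentile(p[:,2],[5,50,98]).round(4))
z=W[...,2]; b=(abs(z-.0675)<.003)&(abs(W[...,0]-.54)<.03)&(abs(W[...,1]+.256)<.03); print("block",rect(W,b))
g=[.5395,-.2558]
if abs(c[0]-539.5)<3.5 and abs(c[1]+255.8)<3.5:
    robot.grip(.5); robot.move_straight(g+[.135],vel=.2)
    print(robot.move_straight(g+[.091],vel=.1,contact_N=6)); st("down")
    robot.grip(0,50); st("grip")
    if robot.sense()["opening"]>.1:
        robot.move_straight(g+[.18],vel=.12); robot.sleep(.1); st("up")
        f=robot.grab_frame("wrist"); np.savez("ws2.npz",**f); s=robot.grab_frame("side"); np.savez("ss2.npz",**s); t=robot.grab_frame("top"); np.savez("ts2.npz",**t)
        r=lambda i,s:cv2.resize(i,None,fx=s,fy=s,interpolation=cv2.INTER_NEAREST)
        O=np.zeros((420,790,3),np.uint8); a=f["image"][120:400,150:500]; O[:280,:350]=a; O[:420,360:780]=r(s["image"][190:330,300:440],3)
        cv2.imwrite("pics/sty.png",O[:,:,::-1])
E
```

```text
250 190 top circle (539.6875, -257.21435546875) 7.653140068054199 z [0.0906 0.1167 0.1186]
block (((539.9677124023438, -257.26043701171875), (33.1314582824707, 34.12624740600586), 10.6587553024292), 600)
False
down 17.21 [ 0.5396 -0.256   0.0911] [ 0.1  0.  -0. ] open 0.503 F 0.0
grip 17.57 [ 0.5399 -0.2562  0.0918] [ 0.8 -0.8  3.6] open 0.17 F 48.6
up 18.56 [ 0.539  -0.2554  0.179 ] [ 0.6 -0.2 -0.5] open 0.171 F 48.7
```

View pics/sty.png

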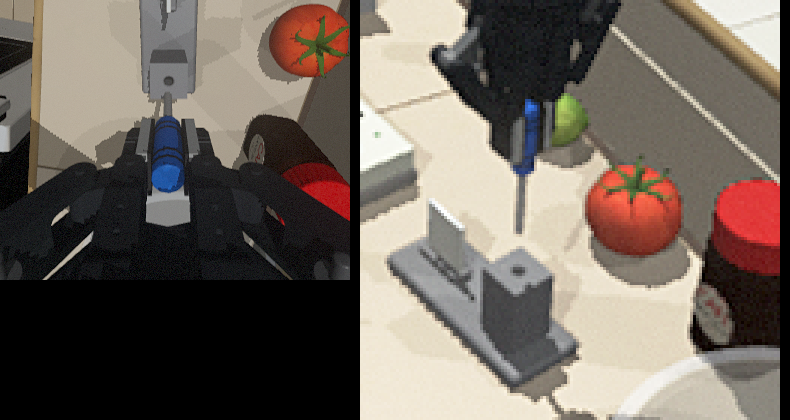

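```bash
python3 - <<'E'
from h import *
for n in ("ws2","ss2"):
    f=load(n);W=cloud(f);z=W[...,2]; C=-f["R"].T@f["t"]
    m=(np.hypot(W[...,0]-.539,W[...,1]+.2565)<.015)&(z>.09)&(z<.153); p=W[m]
    print(n,m.sum(),"zmin",p[:,2].min().round(4))
    for lo in np.arange(.095,.155,.01):
        q=p[(p[:,2]>=lo)&(p[:,2]<lo+.01)]
        if len(q): print(round(lo,3),len(q),np.median(q,0).round(4))
    d=(C-[.539,-.2565,.12]);print("cam dir xy",(d[:2]/np.linalg.norm(d[:2])).round(2))
E
```

```text
ws2 196 zmin 0.1018
0.095 8 [ 0.5386 -0.2545  0.1036]
0.105 37 [ 0.5383 -0.2545  0.1101]
0.115 41 [ 0.5389 -0.2543  0.1196]
0.125 51 [ 0.5383 -0.2543  0.1306]
0.135 57 [ 0.5384 -0.2544  0.1402]
0.145 2 [ 0.54   -0.254   0.1457]
cam dir xy [-0.18  0.98]
ss2 60 zmin 0.105
0.095 1 [ 0.5375 -0.261   0.105 ]
0.105 12 [ 0.5382 -0.2586  0.1097]
0.115 14 [ 0.5378 -0.2593  0.1208]
0.125 11 [ 0.5386 -0.2599  0.1287]
0.135 12 [ 0.5387 -0.2598  0.1391]
0.145 10 [ 0.5388 -0.2594  0.1487]
cam dir xy [-0.52 -0.85]
```

```bash
python3 - <<'E'
from h import *
from plant import robot
o=[np.pi,0,np.radians(100.5)]; g=[.5010,-.0497]
def st(k):
    s=robot.sense(); print(k,round(s["t"],2),np.round(s["tcp_pos"],4),np.round(s["wrist_force"],1),"open",round(float(s["opening"]),3),"F",np.round(s["gripper_force"],1),flush=True)
robot.goto(g+[.18],o); robot.move_straight(g+[.121],vel=.1); robot.sleep(.3); st("hover")
f=robot.grab_frame("wrist"); np.savez("wc1.npz",**f); s=robot.grab_frame("side"); np.savez("sc1.npz",**s)
for n,F in (("w",f),("s",s)):
    W=cloud(F);z=W[...,2];C=-F["R"].T@F["t"]
    m=(np.hypot(W[...,0]-.501,W[...,1]+.0514)<.009)&(z>.042)&(z<.09);p=np.median(W[m],0); d=(C-p)[:2]; d/=np.linalg.norm(d)
    print(n,m.sum(),"axis",(p[:2]-.0027*d).round(4),"zmin",W[m][:,2].min().round(4), "low/high",[np.median(W[m&(z<.06)],0).round(4),np.median(W[m&(z>.07)],0).round(4)])
    h=cv2.cvtColor(F["image"],cv2.COLOR_RGB2HSV); r=(h[...,0]<18)&(h[...,1]>110)&(abs(z-.036)<.006)&(np.hypot(W[...,0]-.501,W[...,1]+.0514)<.02)
    if r.sum()>5: print("ring",r.sum(),[np.round(x,1) for x in cv2.minEnclosingCircle(W[r][:,:2].astype(np.float32)*1000)])
r=lambda i,s:cv2.resize(i,None,fx=s,fy=s,interpolation=cv2.INTER_NEAREST)
O=np.zeros((400,790,3),np.uint8);O[:400,:400]=r(f["image"][150:350,250:450],2);O[:,405:785]=r(s["image"][180:280,245:340],4)
cv2.imwrite("pics/hole.png",O[:,:,::-1])
E
```

```text
hover 20.6 [ 0.5013 -0.0496  0.1214] [-1.2 -0.5 -0.5] open 0.173 F 48.7
w 196 axis [ 0.5013 -0.0512] zmin 0.0448 low/high [array([ 0.5011, -0.0485,  0.053 ]), array([ 0.5008, -0.0486,  0.0789])]
ring 110 [array([501. , -51.3]), np.float64(10.2)]
s 46 axis [ 0.502 -0.051] zmin 0.0467 low/high [array([ 0.5009, -0.0532,  0.0544]), array([ 0.5012, -0.0538,  0.0814])]
```

View pics/hole.png

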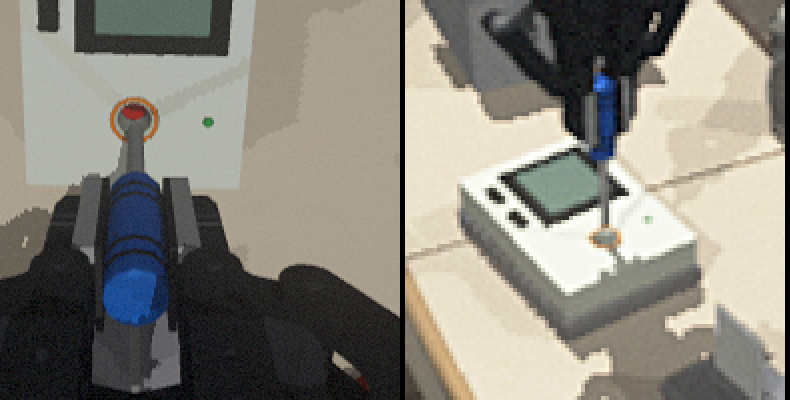

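The stylus axis (501.3, -51.2) sits over the ring centre (501.0, -51.3), ring at (134,120) in the left crop. Next I descend and push gently.

```bash
python3 - <<'E'
from h import *
from plant import robot
g=[.5008,-.0498]
def st(k):
    s=robot.sense(); print(k,round(s["t"],2),np.round(s["tcp_pos"],4),np.round(s["wrist_force"],1),"open",round(float(s["opening"]),3),"F",np.round(s["gripper_force"],1),flush=True); return s
print(robot.move_straight(g+[.102],vel=.04,contact_N=4)); s=st("in")
if s["tcp_pos"][2]<.104:
    print(robot.move_straight(g+[.088],vel=.012,contact_N=8)); st("push"); robot.sleep(.4); st("hold")
E
```

```text
False
in 21.32 [ 0.5007 -0.0499  0.1018] [ 0.5  0.9 -0.4] open 0.173 F 48.7
True
push 22.1 [ 0.5011 -0.0499  0.0933] [-0.8  1.   5.9] open 0.174 F 49.6
hold 22.5 [ 0.5011 -0.0498  0.0933] [-0.8 -0.3  5.5] open 0.175 F 49.6
```

```bash
python3 - <<'E'
from h import *
from plant import robot
def st(k):
    s=robot.sense(); print(k,round(s["t"],2),np.round(s["tcp_pos"],4),np.round(s["wrist_force"],1),round(float(s["opening"]),3),flush=True); return s
for i in range(8):
    s=st(i)
    if s["wrist_force"][2]>9.5: break
    z=s["tcp_pos"][2]-.0006*(i+1); robot.move_straight([.5008,-.0498,z],vel=.01,contact_N=6); robot.sleep(.15)
robot.sleep(1); st("h1"); robot.sleep(1.5); st("h2")
f=robot.grab_frame("wrist"); s=robot.grab_frame("side")
W=cloud(f); h=cv2.cvtColor(f["image"],cv2.COLOR_RGB2HSV); b=(h[...,0]>105)&(h[...,0]<128)&(h[...,1]>120)&(np.hypot(W[...,0]-.501,W[...,1]+.051)<.02)
print("handle top z",np.percentile(W[b][:,2],97).round(4))
W=cloud(s);z=W[...,2];m=(z>.076)&(z<.084)&(W[...,0]>.47)&(W[...,1]>.15)&(W[...,1]<.4)&(W[...,0]<.66);print("pan",rect(W,m))
E
```

```text
0 22.5 [ 0.5011 -0.0498  0.0933] [-0.8 -0.3  5.5] 0.175
1 22.9 [ 0.5012 -0.0499  0.0933] [-1.5  1.   6.5] 0.176
2 23.3 [ 0.5013 -0.05    0.093 ] [-2.3  0.4 10.3] 0.174
h1 24.3 [ 0.5013 -0.05    0.093 ] [-2.1  0.2 10.3] 0.175
h2 25.8 [ 0.5013 -0.05    0.093 ] [-2.6  0.6 10.9] 0.17
handle top z 0.1712
pan (((526.229736328125, 273.5267333984375), (200.6280517578125, 88.0436782836914), 71.14260864257812), 132)
```

The force rises steeply to 10.5 N at the predicted bottom height (tip about 15 mm above the counter), so the button is fully down. It has been held for 2.5 s.

```bash
python3 -c "
from plant import robot
robot.sleep(.5); print(robot.sense()['wrist_force']); print(robot.close_job())"
```

```text
[-2.4082366   0.69666396 10.52221404]
the job is handed in; nothing more can be done
None
```

The job is handed in, with no verdict returned: the sensor is clipped upright on the pan's near wall and released, and the stylus, still gripped, holds the pairing button down at about 10.5 N; at the last check it had held for over 2 s.

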